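Clamp a glued ring box with the folding-crank rack clamp

TASK

The glued ring box between the jaws of the grey bench clamp must be held while it dries. Swing the folded crank handle on the clamp's handwheel fully upright first, then wind the wheel clockwise with it until the box is snugly gripped between the jaws without crushing the card (about 15 newtons). Leave the handle standing and the wheel where it is, and do not disturb the other things.

Things in the scene. Friction and masses are not known exactly. Their poses are not given: they have to be found in the camera images.
- clamp: grey cast-iron bench rack clamp, fixed; base 110 x 285 x 12 mm, origin on the worktop under the handwheel's axis; +y runs along the base from wheel to jaws, +z up. Gear housing under the wheel, top 52 mm high. Steel bed, top 20 mm high; jaws 70 mm wide, tops 56 mm high. The back jaw was set by hand, its face 150 to 170 mm from the wheel axis along +y; its exact place is not measured.
- wheel_axis (a point): middle of the handwheel's upper face, on its upright axis, 68 mm above the worktop. Dark steel disc 108 mm across, 10 mm thick, with a rim raised 4 mm. Turning it idle takes 0.24 N m (5.7 N at the handle, some 4 N while pausing); that drag also holds it where it is left. Clamping adds 0.008 N m per newton on the box: 1 N more at the handle for about 5 N on the box.
- wheel (a joint): turn of the handwheel in rad, 0 at the start, grows CLOCKWISE seen from above (closing the clamp), up to 7.6; pinion and rack push the moving jaw 8 mm per rad. Depending on where the back jaw was set, the box is pinched somewhere between about 3.9 and 6.6 rad: feel for it. From there the clamping force grows by about 35 to 40 N per rad.
- handle_pivot (a point): hinge pin of the folding crank handle, on the wheel 42 mm from its axis and 22 mm above its upper face (90 mm above the worktop), in a steel fork 21 mm wide that ends 93 mm above the worktop; turns with the wheel. The pin is level and tangential to the wheel: the handle swings in the upright plane through wheel axis and pin.
- handle_end (a point): free end of the crank handle, 63 mm from the hinge pin. Its black grip, 16 mm in diameter, covers 15 to 63 mm from the pin and spins freely on its rod. Folded, the handle lies level from the pin across the wheel's middle, with 14 mm of air under it; unfolded it stands straight up.
- handle (a joint): fold angle of the handle in rad: 0 folded flat (starts between 0 and 0.25), 1.57 upright against its stop. A stiff hinge (0.10 N m) holds it at any angle; pushing the standing handle towards the wheel axis with over about 2.5 N folds it again.
- carriage: moving jaw carriage, origin on the bed at the middle of its front; travels along the clamp's +y. Ahead of it is a spring-backed steel jaw face (counted as part of it), 16 mm in front of the origin, that gives 1 mm per 5 N (at most 8 mm, then it is solid).
- glued_box: small card ring box with a freshly glued sleeve, 40 x 58 x 17 mm, loose on the bed between the jaws, its 40 mm width (own x axis) across the jaws; origin at the centre of its underside. A clamping force of 8 to 25 N holds it well (aim for about 15 N); over 32 N crushes the card.
- spare_box: another card ring box, 40 x 58 x 17 mm, on the worktop beside the clamp; origin under its centre; a bystander
- glue_can: small white and blue glue can, 38 mm across, 70 mm high, beside the clamp; origin under its centre; a bystander
- scissors: scissors lying flat, 87 x 199 x 9 mm; origin under its centre; a bystander
- film_pot: black film pot with grey lid, 35 mm across, 58 mm high; origin under its centre; a bystander
Not all that is in view belongs to the job. What is shaped like the glued_box but blue is not meant.

How it is judged:
By the outcome, as a careful person would: the job done as asked, in the order asked, and still so for the second after the job is handed in, with the robot touching nothing.
It also fails if it takes over 69 s, if anything falls off the work surface, if the arm or the gripper's body presses on something with over 40 N, if the wrist force passes 120 N, or if a joint passes its speed limit or range.

ROBOT

A 6-joint arm with a two-finger parallel gripper is mounted at the origin on a cart in front of the work surface, level with it; the furniture and walls round the work are solid. World frame = base frame: x ahead of the robot, y to its left, z up, the work surface at z = 0. Lengths are in m, angles in rad, forces in N, time in s.
With the tool pointing down it reaches from about 0.35 to 0.975 m from the base axis. Payload 4.9 kg.
Tool frame: the origin (TCP) lies on the front face of the gripper's body, between the roots of the fingers; the fingertips stand ctrl.tip_extent ahead of it and the grasp point (between the pads) lies 54 mm ahead of it (ctrl.tip_extent is the distance from the TCP to the fingertips, in m); z points along the fingers, y is the line along which they close (so a half turn about z gives the same grasp; the last joint's range is limited). The gripper opens to 85 mm and grips with 20 to 120 N. Pads are 22 mm wide; open, the fingers measure 114 mm over their backs; the gripper's body (76 mm by 85 mm) begins 54 mm behind the grasp point. The pads swing forward as they close: fully open they stand 13 mm farther back than shut.
Start: joints at [1.184, 0.053, 1.613, -0, 1.476, -0.119], TCP at [0.165, 0.603, 0.304] pointing down, gripper open.
Joint ranges: [-3.01, 3.01], [-1.01, 2.22], [0.06, 2.58], [-1.02, 4.17], [0.09, 2.62], [-3.14, 3.14]. Speed limits (rad/s): [2.57, 2.57, 3.14, 3.14, 3.14, 3.14].

INTERFACE

Orientations are given as a rotation vector (axis times angle).
In Python, from station import ctrl gives the robot as it stands.
- The arm moves only by the tool apply_moves, never from a script. Its argument "rows" is one flat list of numbers, 6 for each row, row after row: the shift along the tool's x, y, z normalised to -1 to 1, where 1 is 0.6 m, then the turn, a rotation vector about the tool's x, y, z normalised to -1 to 1, where 1 is 90 degrees. A call has 1 to 20 rows; each row is the pose to reach, as a shift and turn from the pose commanded when the call began, along the tool's axes at that moment; what a row does not reach only later rows make up. A row lasts 1/10 s, in which the tool goes at most 50 mm and 8.59 degrees, less where a joint would pass 70% of its speed; a pose out of reach is approached as far as the arm can. A call with a number of a shift or a turn outside -1 to 1 is refused whole. A call with a gripper value outside its range is refused whole. "grip" is the opening, from 0 (shut) to 1 (fully open), set as the call begins (left out, the last holds). The fingers move at their own pace and stop on an object; "grip_force" is the grip in N (left out, the last holds). Time passes only in rows, so rows that repeat a pose let the fingers close. It gives the time, the measured TCP pose, the force, the opening and the grip force at its end, in the units of the state.
- ctrl.get_obs(): the state, without advancing time (a new reading comes with each control period).
- ctrl.get_image(name): name is "side" or "top"; returns (picture, depth): 420x560x3 uint8, blue, green, red; 420x560 float32, m along the optical axis (not along the pixel's ray), 0 where there is no reading.
- ctrl.camera_model(name): a dict with "mtx" (3x3 intrinsics, pixels), "k1" (the pictures are not rectified: a ray, as slopes to the right and down, at radius r is drawn at 1 + k1 r^2 times it, then the intrinsics apply), "R" (3x3) and "t" (3): a world point X has camera coordinates R X + t. Camera axes: x right, y down, z forward; pixel columns grow to the right and rows downward; lengths in m; the calibration is good to about 2 mm. A picture is of the moment at which its call begins. camera_model takes no time and is no camera call.
- ctrl.finish_job(): hands the job in; it is judged then, once.
The state is a dict: "t": time; "q": joint angles; "dq": joint speeds; "effort": joint torques, N m; "tool_pos": TCP position; "tool_rot": TCP orientation; "contact_force": force on the tool from outside, world axes, zero at the start; "wrist_torque": the same for the moment, N m; "opening": finger opening in m; "grip_force": force on a finger pad.
Only numpy, scipy, OpenCV 4.12 (cv2) and the standard library are available. Lean on these libraries where they do the work, as an engineer would, in place of code of your own. Each camera call takes 0.05 s, during which the arm holds its last target. There are 200 camera calls.

## Working session

There is one attempt and no reset: what is moved stays moved. The work goes in short steps, Python scripts to look and compute and a tool call to move; the robot and the scene stay as the last step left them, time stands still between calls to the robot, and variables do not carry over. Pictures are saved under pics/ and viewed, at most 10 in all, crops included, and the job is handed in when it is done.

Besides the shell and the picture viewer there is one more tool, called as name(argument=value, ...) on one line, values as JSON. apply_moves: Moves the arm, as the interface text tells. Its arguments: {"type":"object","properties":{"rows":{"type":"array","items":{"type":"number"}},"grip":{"type":"number"},"grip_force":{"type":"number"}},"required":["rows"]}

```bash
mkdir -p pics; cat > h.py <<'E'
import numpy as np, cv2
from station import ctrl
def grab(n):
    im,d=ctrl.get_image(n); np.savez(f'/tmp/{n}.npz',im=im,d=d); return im,d
def ray(n,u,v):
    c=ctrl.camera_model(n);K=np.array(c['mtx']);R=np.array(c['R']);t=np.array(c['t'])
    x=(u-K[0,2])/K[0,0];y=(v-K[1,2])/K[1,1]
    a,b=x,y
    for _ in range(20):
        s=1+c['k1']*(a*a+b*b);a,b=x/s,y/s
    return -R.T@t,R.T@np.array([a,b,1.])
def onz(n,u,v,z):
    o,d=ray(n,u,v);return o+d*(z-o[2])/d[2]
def dep(n,u,v,D):
    o,d=ray(n,u,v);return o+d*D
def cloud(n,D):
    c=ctrl.camera_model(n);K=np.array(c['mtx']);R=np.array(c['R']);t=np.array(c['t'])
    v,u=np.mgrid[:D.shape[0],:D.shape[1]];x=(u-K[0,2])/K[0,0];y=(v-K[1,2])/K[1,1];a,b=x,y
    for _ in range(20):
        s=1+c['k1']*(a*a+b*b);a,b=x/s,y/s
    return (np.stack([a*D,b*D,D],-1)-t)@R
def px(n,X):
    c=ctrl.camera_model(n);K=np.array(c['mtx']);p=np.array(c['R'])@X+np.array(c['t']);a,b=p[:2]/p[2];s=1+c['k1']*(a*a+b*b)
    return K[0,0]*a*s+K[0,2],K[1,1]*b*s+K[1,2]
E
python3 - <<'E'
from h import *
for n in('top','side'):
    im,d=grab(n);cv2.imwrite(f'pics/{n}0.png',im);c=ctrl.camera_model(n);print(n,c['mtx'],c['k1'],-np.array(c['R']).T@c['t'],np.array(c['R'])[2])
o=ctrl.get_obs();print(o,ctrl.tip_extent)
E
```

```text
top [[527.20944453   0.         268.66597647]
 [  0.         527.20944453 203.22697336]
 [  0.           0.           1.        ]] -0.09587402635540022 [0.32118582 0.28488669 1.26700712] [ 0.08680534  0.01050849 -0.99616987]
side [[405.17358612   0.         291.02496355]
 [  0.         405.17358612 213.41855748]
 [  0.           0.           1.        ]] -0.06092764511429823 [ 0.44201227 -0.30989066  0.89207547] [-0.03280755  0.61368733 -0.78886724]
{'t': 0.1, 'q': array([ 1.18397189e+00,  5.32938420e-02,  1.61413037e+00, -1.54274714e-05,
        1.47603557e+00, -1.19012060e-01]), 'dq': array([ 0.00020678, -0.00058751, -0.00295907,  0.00013606,  0.0004556 ,
        0.00043686]), 'effort': array([-1.17587965e-04, -3.94901884e+01, -3.71364033e+01, -1.57962518e-04,
        3.97223019e-03, -4.06215435e-06]), 'tool_pos': array([0.16523646, 0.60231836, 0.30279971]), 'tool_rot': array([-4.19359785e-01, -3.11301971e+00,  2.84520401e-03]), 'contact_force': array([ 0.79852865,  0.2110799 , -0.37116908]), 'wrist_torque': array([ 0.03809983, -0.01624204,  0.01108594]), 'grip_force': 0.0, 'opening': 0.08548769990455052} 0.0726
```

View pics/top0.png

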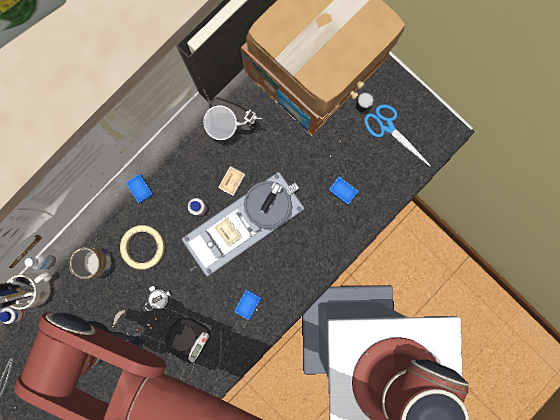

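View pics/side0.png

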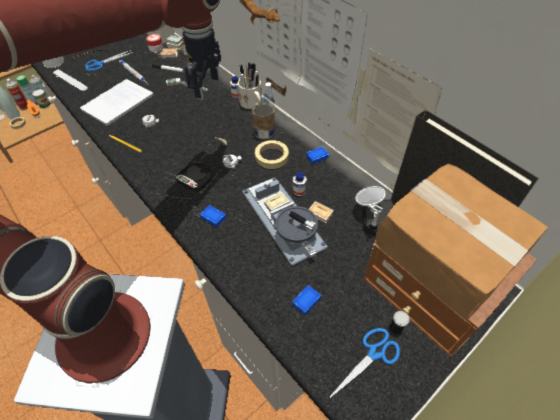

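Top view: the grey clamp has its wheel at (268,205), the handle around (268,197), and the glued box between the jaws at (229,232). The lookalikes are the spare box (232,180) and the blue boxes (343,190), (247,305) and (139,188). By the description, the box between the jaws is the right one. Next I'll check it in one close crop.

```bash
python3 - <<'E'
from h import *
T=np.load('/tmp/top.npz');S=np.load('/tmp/side.npz')
a=cv2.resize(T['im'][160:280,170:310],None,fx=5,fy=5,interpolation=cv2.INTER_CUBIC)
b=cv2.resize(S['im'][170:270,235:335],(600,600),interpolation=cv2.INTER_CUBIC)
cv2.imwrite('pics/c1.png',a);cv2.imwrite('pics/c2.png',b)
for n,D in(('top',T),('side',S)):
    P=cloud(n,D['d']);
    # wheel top: z 0.062..0.078
    c=onz(n,*((268,205) if n=='top' else (297,224)),.07);print(n,c)
    m=(abs(P[...,2]-.07)<.008)&(np.hypot(P[...,0]-c[0],P[...,1]-c[1])<.075)
    pts=P[m][:,:2].astype(np.float32);print(m.sum(),cv2.minEnclosingCircle(pts),pts.mean(0))
    m=(P[...,2]>.083)&(np.hypot(P[...,0]-c[0],P[...,1]-c[1])<.08)
    print(np.round(P[m],3)[:40].tolist(), m.sum())
E
```

```text
top [0.42146334 0.29909658 0.07      ]
1523 ((0.4233720600605011, 0.3014926612377167), 0.05427389219403267) [0.4212031 0.3024573]
[[0.469, 0.285, 0.093], [0.467, 0.289, 0.09], [0.467, 0.287, 0.093], [0.467, 0.285, 0.09], [0.466, 0.28, 0.097], [0.465, 0.289, 0.087], [0.465, 0.287, 0.091], [0.465, 0.285, 0.091], [0.464, 0.282, 0.095], [0.464, 0.28, 0.093], [0.464, 0.278, 0.094], [0.464, 0.276, 0.094], [0.462, 0.289, 0.092], [0.462, 0.287, 0.095], [0.462, 0.285, 0.093], [0.462, 0.282, 0.094], [0.462, 0.28, 0.091], [0.461, 0.278, 0.099], [0.461, 0.276, 0.1], [0.46, 0.291, 0.093], [0.46, 0.289, 0.093], [0.46, 0.287, 0.09], [0.46, 0.285, 0.095], [0.459, 0.282, 0.095], [0.459, 0.28, 0.1], [0.459, 0.278, 0.099], [0.459, 0.276, 0.094], [0.459, 0.271, 0.095], [0.459, 0.269, 0.096], [0.458, 0.292, 0.091], [0.458, 0.289, 0.093], [0.457, 0.287, 0.096], [0.457, 0.285, 0.095], [0.457, 0.283, 0.094], [0.457, 0.28, 0.099], [0.457, 0.278, 0.096], [0.457, 0.276, 0.097], [0.457, 0.274, 0.094], [0.457, 0.271, 0.092], [0.458, 0.269, 0.087]] 222
side [0.42496205 0.29690098 0.07      ]
1025 ((0.423777908086
[... 290 characters left out ...]
5, 0.103], [0.412, 0.304, 0.104], [0.414, 0.305, 0.104], [0.417, 0.304, 0.105], [0.419, 0.307, 0.102], [0.421, 0.307, 0.101], [0.404, 0.306, 0.098], [0.407, 0.305, 0.099], [0.409, 0.305, 0.099], [0.412, 0.304, 0.101], [0.414, 0.303, 0.103], [0.417, 0.303, 0.102], [0.419, 0.303, 0.103], [0.422, 0.304, 0.102], [0.424, 0.305, 0.101], [0.426, 0.305, 0.101], [0.404, 0.303, 0.097], [0.407, 0.302, 0.099], [0.409, 0.302, 0.099], [0.412, 0.303, 0.099], [0.414, 0.301, 0.101], [0.417, 0.299, 0.104], [0.419, 0.302, 0.1], [0.422, 0.3, 0.103], [0.424, 0.301, 0.102], [0.427, 0.301, 0.102], [0.429, 0.302, 0.101], [0.431, 0.304, 0.099], [0.407, 0.302, 0.095], [0.409, 0.302, 0.095], [0.412, 0.301, 0.096]] 194
```

View pics/c1.png

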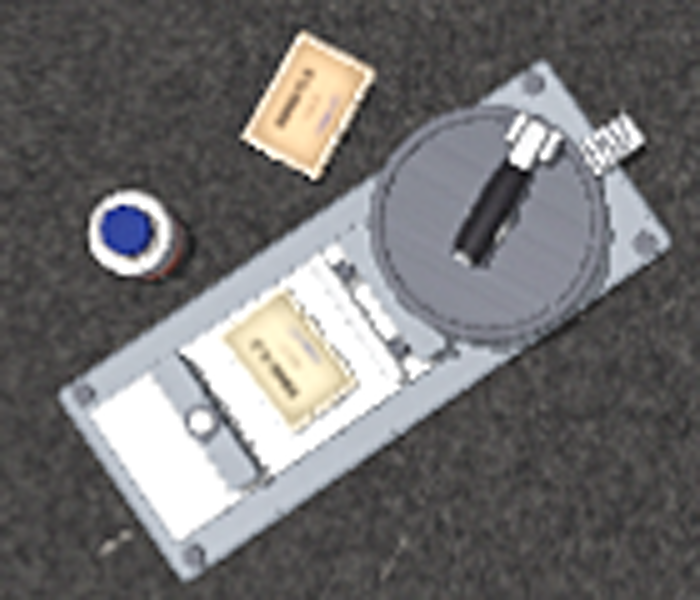

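View pics/c2.png

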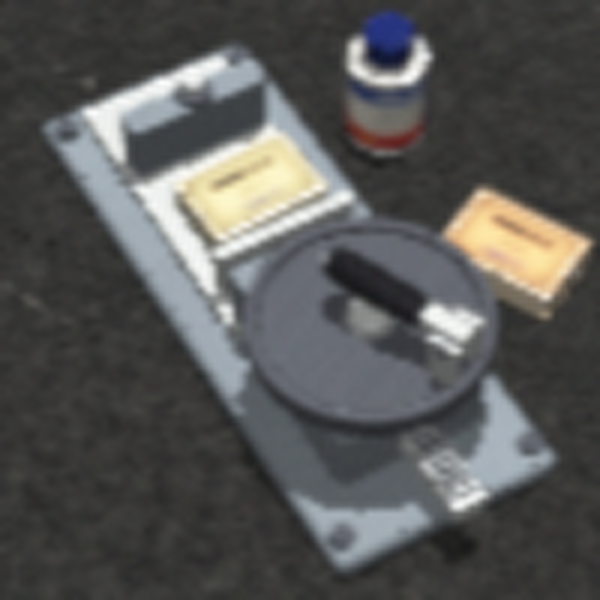

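The crops confirm it. The glued box lies between the jaws, and the handle runs from the fork at crop (530,145), which is px (276,189), to its free end at crop (468,252), which is px (264,210). Now the geometry.

```bash
python3 - <<'E'
from h import *
from scipy.spatial.transform import Rotation as Ro
ax=np.array([.4236,.3008])
g=lambda x,y,z:onz('top',170+(x-2)/5,160+(y-2)/5,z)
for q in [(543,62),(672,243),(190,580),(60,395)]:print('corner',g(*q,.012).round(4))
print('fork',g(533,143,.093).round(4),'end',g(468,252,.1).round(4))
for n in('top','side'):
    P=cloud(n,np.load(f'/tmp/{n}.npz')['d']);m=(P[...,2]>.084)&(P[...,2]<.13)&(np.hypot(*(P[...,:2]-ax).transpose(2,0,1))<.06)
    p=P[m];c=p.mean(0);u,s,vt=np.linalg.svd(p-c);d=vt[0];t=(p-c)@d
    print(n,c.round(4),d.round(3),t.min(),t.max(),'ang',np.arctan2(d[1],d[0]),'line offset from axis',np.cross(d[:2],ax-c[:2]))
R=Ro.from_rotvec(ctrl.get_obs()['tool_rot']).as_matrix();print(R.round(3))
for nm,pts in (('box',[(287,288),(357,385),(297,430),(222,330)]),):
    print(nm,[g(*q,.037).round(4) for q in pts])
print('backjaw face', [g(*q,.056).round(4) for q in [(190,358),(262,482)]],'front',[g(*q,.056).round(4) for q in [(335,262),(405,360)]])
E
```

```text
corner [0.5054 0.274  0.012 ]
corner [0.4172 0.214  0.012 ]
corner [0.2607 0.4457 0.012 ]
corner [0.3493 0.5074 0.012 ]
fork [0.457  0.2798 0.093 ] end [0.408  0.3096 0.1   ]
top [0.4354 0.294  0.0968] [-0.86   0.501  0.093] -0.034009719108195995 0.035685447984379295 ang 2.613823385234992 line offset from axis 2.268550188056981e-05
side [0.4382 0.289  0.0972] [ 0.864 -0.486 -0.131] -0.039702366491147834 0.03202567001262923 ang -0.5123863226637796 line offset from axis 0.0030936291493168615
[[-0.964  0.265 -0.001]
 [ 0.265  0.964 -0.002]
 [ 0.    -0.002 -1.   ]]
box [array([0.3972, 0.3959, 0.037 ]), array([0.3514, 0.3636, 0.037 ]), array([0.3308, 0.3919, 0.037 ]), array([0.378 , 0.4266, 0.037 ])]
backjaw face [array([0.3645, 0.4393, 0.056 ]), array([0.3071, 0.4066, 0.056 ])] front [array([0.4077, 0.3719, 0.056 ]), array([0.362 , 0.3402, 0.056 ])]<stdin>:10: DeprecationWarning: Arrays of 2-dimensional vectors are deprecated. Use arrays of 3-dimensional vectors instead. (deprecated in NumPy 2.0)
```

apply_moves(rows=[-0.539, -0.3677, 0.1667, 0, 0, 0.161, -0.539, -0.3677, 0.1667, 0, 0, 0.161, -0.539, -0.3677, 0.1667, 0, 0, 0.161, -0.539, -0.3677, 0.1667, 0, 0, 0.161, -0.539, -0.3677, 0.1667, 0, 0, 0.161, -0.539, -0.3677, 0.1667, 0, 0, 0.161, -0.539, -0.3677, 0.1667, 0, 0, 0.161, -0.539, -0.3677, 0.1667, 0, 0, 0.161, -0.539, -0.3677, 0.1667, 0, 0, 0.161, -0.539, -0.3677, 0.1667, 0, 0, 0.161, -0.539, -0.3677, 0.1667, 0, 0, 0.161, -0.539, -0.3677, 0.1667, 0, 0, 0.161, -0.539, -0.3677, 0.1667, 0, 0, 0.161, -0.539, -0.3677, 0.1667, 0, 0, 0.161], grip=0.5)

```text
t: 1.5
tool_pos: [0.4184, 0.3052, 0.2042]
tool_rot: [0.806, 3.036, 0.001]
contact_force: [0.3, 0.4, 0.4]
opening: 0.0425
grip_force: 0.0
```

```bash
python3 - <<'E'
from h import *
from scipy.spatial.transform import Rotation as Ro
o=ctrl.get_obs();print(o['t'],o['tool_pos'],o['q'],o['contact_force'],o['opening']);print(Ro.from_rotvec(o['tool_rot']).as_matrix().round(3))
im,d=grab('side');cv2.imwrite('pics/s1.png',cv2.resize(im[130:280,200:400],(800,600),interpolation=cv2.INTER_CUBIC))
E
```

```text
1.5 [0.41838981 0.3052478  0.20423158] [ 4.86507349e-01 -1.22262176e-01  1.95449053e+00  7.87018187e-05
  1.30877351e+00 -5.65373390e-01] [0.27958118 0.43482311 0.37644107] 0.0424561724452362
[[-0.868  0.496  0.   ]
 [ 0.496  0.868  0.   ]
 [-0.     0.001 -1.   ]]
```

View pics/s1.png

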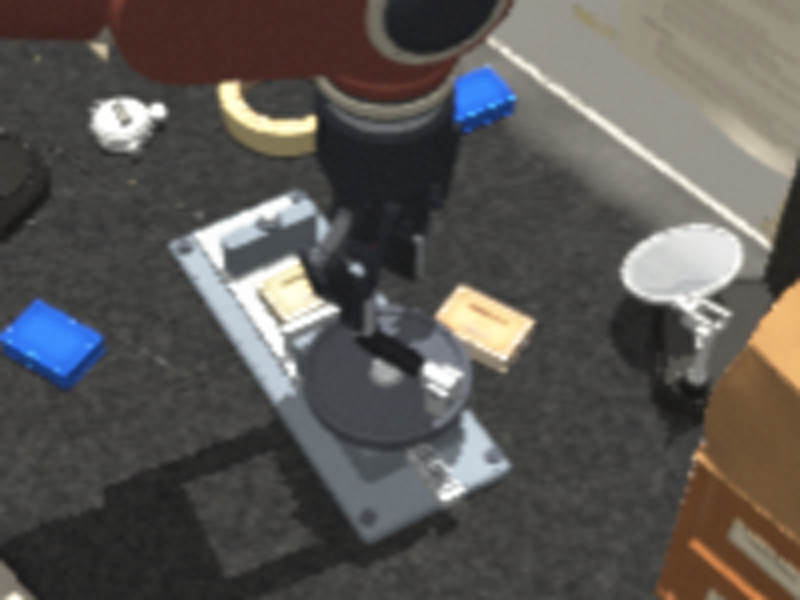

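The picture (s1) shows the fingers open on either side of the handle's free end, at about (375,310). Descend and close.

apply_moves(rows=[0, -0.0017, 0.03, 0, 0, 0, 0, -0.0017, 0.06, 0, 0, 0, 0, -0.0017, 0.0887, 0, 0, 0, 0, -0.0017, 0.0887, 0, 0, 0])

```text
t: 1.95
tool_pos: [0.4166, 0.3029, 0.148]
tool_rot: [-0.807, -3.032, 0.006]
contact_force: [-0.4, -0.5, -0.1]
opening: 0.0425
grip_force: 0.0
```

apply_moves(rows=[0, 0, 0, 0, 0, 0, 0, 0, 0, 0, 0, 0, 0, 0, 0, 0, 0, 0, 0, 0, 0, 0, 0, 0, 0, 0, 0, 0, 0, 0, 0, 0, 0, 0, 0, 0], grip=0, grip_force=25)

```text
t: 2.55
tool_pos: [0.4182, 0.303, 0.1515]
tool_rot: [-0.808, -3.035, 0.003]
contact_force: [-2.5, -4.1, 3.4]
opening: 0.0152
grip_force: 24.5
```

apply_moves(rows=[-0.0017, 0, -0.0073, 0, 0, 0, -0.0041, 0, -0.015, 0, 0, 0, -0.0072, 0, -0.0224, 0, 0, 0, -0.011, 0, -0.0295, 0, 0, 0, -0.0156, 0, -0.0361, 0, 0, 0, -0.0207, 0, -0.0423, 0, 0, 0, -0.0265, 0, -0.0478, 0, 0, 0, -0.0328, 0, -0.0528, 0, 0, 0])

```text
t: 3.35
tool_pos: [0.4329, 0.2942, 0.1817]
tool_rot: [-0.807, -3.027, 0.002]
contact_force: [-10.4, 2.6, -0.9]
opening: 0.0147
grip_force: 27.3
```

apply_moves(rows=[-0.0067, 0, -0.0043, 0, 0, 0, -0.0139, 0, -0.008, 0, 0, 0, -0.0214, 0, -0.0109, 0, 0, 0, -0.0291, 0, -0.0131, 0, 0, 0, -0.037, 0, -0.0144, 0, 0, 0, -0.0467, 0, -0.015, 0, 0, 0, -0.0467, 0, -0.015, 0, 0, 0, -0.0467, 0, -0.015, 0, 0, 0])

```text
t: 4.15
tool_pos: [0.4589, 0.28, 0.1931]
tool_rot: [-0.807, -3.032, 0.001]
contact_force: [-10.9, -2.6, 5.9]
opening: 0.015
grip_force: 28.2
```

```bash
python3 - <<'E'
from h import *
o=ctrl.get_obs();print(o['t'],o['tool_pos'],o['contact_force'],o['wrist_torque'],o['opening'])
im,d=grab('side');cv2.imwrite('pics/s2.png',cv2.resize(im[170:270,235:355],(720,600),interpolation=cv2.INTER_CUBIC))
E
```

```text
4.15 [0.45890251 0.27997791 0.19311213] [-10.86158465  -2.63164758   5.91008784] [-0.25530909  1.94292034  0.03594106] 0.015008221618417234
```

View pics/s2.png

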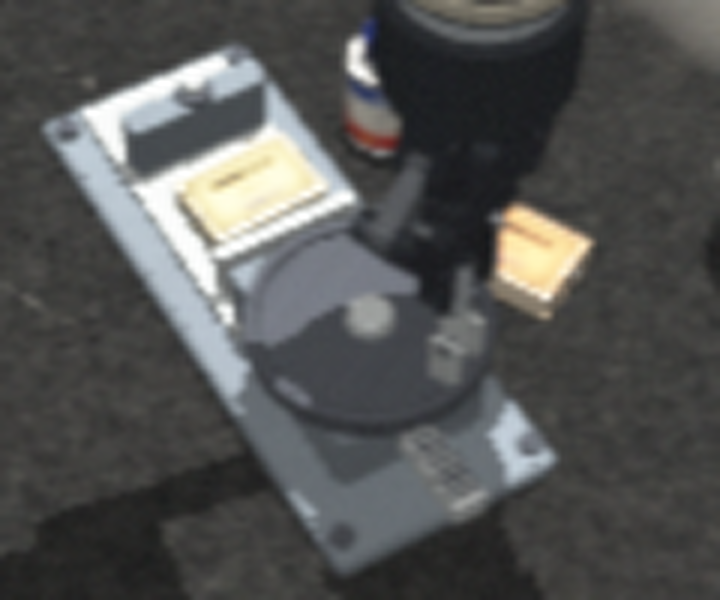

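apply_moves(rows=[-0.002, -0.001, 0, 0, 0, 0, -0.004, -0.002, 0, 0, 0, 0, -0.004, -0.002, 0, 0, 0, 0, -0.004, -0.002, 0, 0, 0, 0], grip_force=20)

```text
t: 4.6
tool_pos: [0.4606, 0.2785, 0.1933]
tool_rot: [-0.807, -3.033, -0.003]
contact_force: [-8.7, 1.1, 5.3]
opening: 0.0148
grip_force: 28.0
```

```bash
python3 - <<'E'
from h import *
o=ctrl.get_obs();f=o['contact_force'];print(o['t'],o['tool_pos'],f,o['wrist_torque'],f@[-.868,.497,0],f@[.497,.868,0])
im,d=grab('top')
P=cloud('top',d);S=grab('side')
P=cloud('side',S[1]);pin=np.array([.46,.28])
m=(P[...,2]>.095)&(P[...,2]<.122)&(np.hypot(*(P[...,:2]-pin).transpose(2,0,1))<.035)
print(np.round(P[m],3).tolist())
E
```

```text
4.6 [0.46058201 0.27852948 0.19325147] [-8.72746207  1.07824936  5.29258527] [0.31906866 1.72031294 0.03935653] 8.11132700764031 -3.401628198799542
[[0.468, 0.285, 0.122], [0.452, 0.281, 0.103], [0.454, 0.275, 0.11], [0.454, 0.276, 0.105], [0.457, 0.275, 0.107], [0.459, 0.275, 0.107], [0.462, 0.277, 0.104], [0.464, 0.279, 0.102], [0.467, 0.284, 0.095], [0.469, 0.284, 0.095], [0.455, 0.276, 0.101], [0.457, 0.276, 0.101], [0.459, 0.275, 0.102], [0.462, 0.275, 0.103], [0.464, 0.278, 0.099], [0.457, 0.276, 0.097], [0.46, 0.275, 0.099], [0.462, 0.276, 0.097], [0.465, 0.277, 0.097], [0.457, 0.275, 0.095], [0.46, 0.273, 0.097], [0.462, 0.274, 0.096], [0.453, 0.271, 0.095], [0.46, 0.266, 0.099]]
```

apply_moves(rows=[-0.002, -0.001, 0, 0, 0, 0, -0.004, -0.002, 0, 0, 0, 0, -0.004, -0.002, 0, 0, 0, 0, -0.004, -0.002, 0, 0, 0, 0])

```text
t: 5.1
tool_pos: [0.4625, 0.277, 0.1935]
tool_rot: [-0.808, -3.034, -0.007]
contact_force: [-7.6, 3.1, 2.9]
opening: 0.015
grip_force: 27.7
```

```bash
cat > st.py <<'E'
from h import *
o=ctrl.get_obs();f=o['contact_force'];p=o['tool_pos'];r=p[:2]-[.4236,.301];R=np.hypot(*r);e=r/R;cw=np.array([e[1],-e[0]])
print('t %.2f'%o['t'],p.round(4),'R %.4f ang %.3f'%(R,np.arctan2(e[1],e[0])),'f',f.round(1),'radial-out on tool %.1f  cw on tool %.1f'%(f[:2]@e,f[:2]@cw),'tau',o['wrist_torque'].round(2),'op %.4f gf %.1f'%(o['opening'],o['grip_force']))
E
python3 st.py
```

```text
t 5.10 [0.4625 0.277  0.1935] R 0.0457 ang -0.553 f [-7.6  3.1  2.9] radial-out on tool -8.1  cw on tool 1.4 tau [ 0.73  1.39 -0.03] op 0.0150 gf 27.7
```

apply_moves(rows=[0, 0, 0, 0, 0, 0, 0, 0, 0, 0, 0, 0, 0, 0, 0, 0, 0, 0], grip=0.5)

```text
t: 5.4
tool_pos: [0.4637, 0.2754, 0.1925]
tool_rot: [0.808, 3.033, 0.002]
contact_force: [-0.8, -0.1, -0.3]
opening: 0.0426
grip_force: 0.0
```

apply_moves(rows=[0, 0, -0.06, 0, 0, 0, 0, 0, -0.12, 0, 0, 0, 0, 0, -0.15, 0, 0, 0, 0, 0, -0.15, 0, 0, 0, 0, 0, -0.15, 0, 0, 0])

```text
t: 5.9
tool_pos: [0.4628, 0.2752, 0.2811]
tool_rot: [0.809, 3.035, 0.0]
contact_force: [-0.1, -0.4, -0.7]
opening: 0.0427
grip_force: 0.0
```

```bash
python3 st.py; python3 - <<'E'
from h import *
im,d=grab('side');cv2.imwrite('pics/s3.png',cv2.resize(im[170:270,235:355],(720,600),interpolation=cv2.INTER_CUBIC))
P=cloud('side',d);pin=np.array([.46,.28])
m=(P[...,2]>.1)&(P[...,2]<.165)&(np.hypot(*(P[...,:2]-pin).transpose(2,0,1))<.03)
print(m.sum());
for z in np.arange(.1,.165,.01):
    q=P[m&(abs(P[...,2]-z)<.005)]
    if len(q):print(z.round(3),len(q),np.median(q,0).round(4))
for X in ([.46,.28,.09],[.46,.28,.153]):print(px('side',np.array(X)))
E
```

```text
t 5.90 [0.4628 0.2752 0.2811] R 0.0470 ang -0.582 f [-0.1 -0.4 -0.7] radial-out on tool 0.1  cw on tool 0.4 tau [-0.01  0.01 -0.06] op 0.0427 gf 0.0
112
0.1 7 [0.4619 0.2761 0.1017]
0.11 13 [0.459  0.276  0.1108]
0.12 14 [0.4588 0.2753 0.1211]
0.13 22 [0.4558 0.2764 0.1293]
0.14 19 [0.4555 0.2773 0.1403]
0.15 29 [0.4527 0.2796 0.1513]
0.16 8 [0.4533 0.282  0.1555]
(np.float64(311.0397864413071), np.float64(225.4648511981497))
(np.float64(312.28270007680607), np.float64(209.4930907360839))
```

View pics/s3.png

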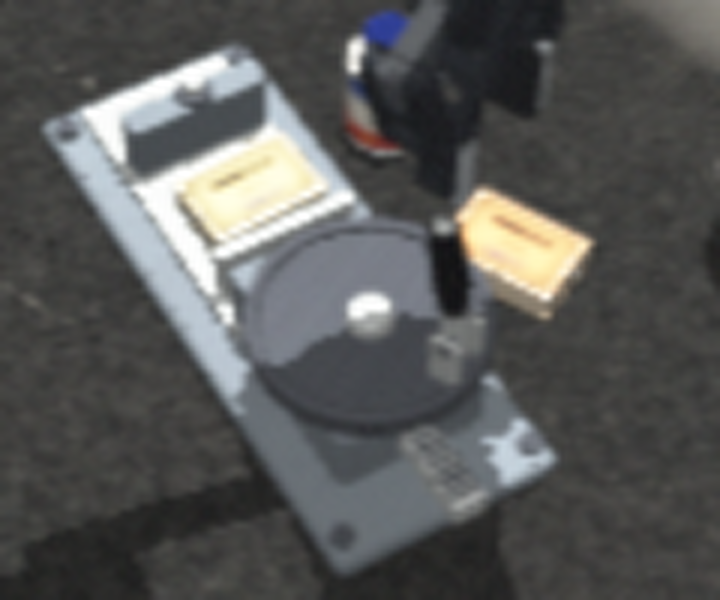

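The picture (s3) shows the handle standing, but its top (443,225) leans inward of upright from its base (455,315) by about 0.17 rad, because the pads slipped. I'll push it outward to the stop with shut fingers from the inside.

apply_moves(rows=[0.0733, 0.005, 0, 0, 0, 0, 0.0733, 0.005, 0, 0, 0, 0, 0.0733, 0.005, 0.04, 0, 0, 0, 0.0733, 0.005, 0.09, 0, 0, 0, 0.0733, 0.005, 0.13, 0, 0, 0, 0.0733, 0.005, 0.13, 0, 0, 0], grip=0)

```text
t: 6.55
tool_pos: [0.4234, 0.2981, 0.1973]
tool_rot: [-0.807, -3.028, 0.012]
contact_force: [-0.6, -0.9, -0.9]
opening: -0.0002
grip_force: 0.0
```

apply_moves(rows=[-0.008, 0, 0, 0, 0, 0, -0.015, 0, 0, 0, 0, 0, -0.021, 0, 0, 0, 0, 0, -0.026, 0, 0, 0, 0, 0, -0.03, 0, 0, 0, 0, 0, -0.03, 0, 0, 0, 0, 0])

```text
t: 7.15
tool_pos: [0.4421, 0.2908, 0.2039]
tool_rot: [0.809, 3.035, 0.001]
contact_force: [-0.7, 0.5, 0.8]
opening: 0.0
grip_force: 0.2
```

```bash
python3 st.py
```

```text
t 7.15 [0.4421 0.2908 0.2039] R 0.0212 ang -0.503 f [-0.7  0.5  0.8] radial-out on tool -0.9  cw on tool -0.1 tau [0.06 0.03 0.03] op 0.0000 gf 0.2
```

apply_moves(rows=[-0.003, 0, 0, 0, 0, 0, -0.005, 0, 0, 0, 0, 0, -0.005, 0, 0, 0, 0, 0])

```text
t: 7.45
tool_pos: [0.4443, 0.2893, 0.2034]
tool_rot: [-0.809, -3.036, -0.0]
contact_force: [-1.5, 1.0, 2.2]
opening: -0.0001
grip_force: 0.9
```

apply_moves(rows=[-0.003, 0, 0, 0, 0, 0, -0.005, 0, 0, 0, 0, 0, -0.005, 0, 0, 0, 0, 0])

```text
t: 7.75
tool_pos: [0.4456, 0.2887, 0.2034]
tool_rot: [-0.807, -3.031, -0.002]
contact_force: [-7.7, 5.3, 4.5]
opening: -0.0001
grip_force: 4.5
```

apply_moves(rows=[-0.003, 0, 0, 0, 0, 0, -0.005, 0, 0, 0, 0, 0, -0.005, 0, 0, 0, 0, 0])

```text
t: 8.05
tool_pos: [0.4467, 0.2883, 0.2034]
tool_rot: [-0.806, -3.027, -0.004]
contact_force: [-14.0, 8.0, 7.5]
opening: -0.0001
grip_force: 8.3
```

The force climbs steadily to 16 N, so the handle is on its stop and upright. Now back off, rise, and come down over it with a loose cage.

apply_moves(rows=[0.02, 0, 0, 0, 0, 0, 0.02, -0.0025, -0.05, 0, 0, 0, 0.02, -0.0025, -0.09, 0, 0, 0, 0, -0.0025, -0.09, 0, 0, 0, -0.0267, -0.0025, -0.09, 0, 0, 0, -0.0267, -0.0025, -0.09, 0, 0, 0, -0.0267, -0.0025, -0.09, 0, 0, 0], grip=0.3)

```text
t: 8.75
tool_pos: [0.4626, 0.2762, 0.2554]
tool_rot: [-0.81, -3.033, 0.003]
contact_force: [-0.4, 0.1, -0.4]
opening: 0.0258
grip_force: 0.0
```

```bash
python3 st.py
```

```text
t 8.75 [0.4626 0.2762 0.2554] R 0.0462 ang -0.566 f [-0.4  0.1 -0.4] radial-out on tool -0.4  cw on tool 0.1 tau [-0.04  0.06  0.01] op 0.0258 gf 0.0
```

apply_moves(rows=[0, 0, 0.05, 0, 0, 0, 0, 0, 0.106, 0, 0, 0, 0, 0, 0.106, 0, 0, 0, 0, 0, 0.106, 0, 0, 0], grip=0.24)

```text
t: 9.15
tool_pos: [0.4619, 0.2768, 0.1928]
tool_rot: [-0.808, -3.034, 0.003]
contact_force: [-0.0, 1.3, 0.5]
opening: 0.0208
grip_force: 0.0
```

apply_moves(rows=[0.0004, -0.0074, 0, 0, 0, 0.0637, 0.0015, -0.0147, 0, 0, 0, 0.1273, 0.0033, -0.0219, 0, 0, 0, 0.191, 0.0059, -0.0289, 0, 0, 0, 0.2546, 0.0091, -0.0356, 0, 0, 0, 0.3183, 0.013, -0.0419, 0, 0, 0, 0.382, 0.0174, -0.0478, 0, 0, 0, 0.4456, 0.0225, -0.0532, 0, 0, 0, 0.5093])

```text
t: 9.95
tool_pos: [0.4367, 0.2564, 0.1959]
tool_rot: [1.93, 2.474, 0.008]
contact_force: [6.0, 0.9, -4.9]
opening: 0.0201
grip_force: 3.0
```

```bash
python3 st.py; python3 - <<'E'
from h import *
im,d=grab('side');cv2.imwrite('pics/s4.png',cv2.resize(im[170:270,235:355],(720,600),interpolation=cv2.INTER_CUBIC))
E
```

```text
t 9.95 [0.4367 0.2564 0.1959] R 0.0464 ang -1.284 f [ 6.   0.9 -4.9] radial-out on tool 0.8  cw on tool -6.0 tau [ 0.18 -0.96 -0.06] op 0.0201 gf 3.0
```

View pics/s4.png

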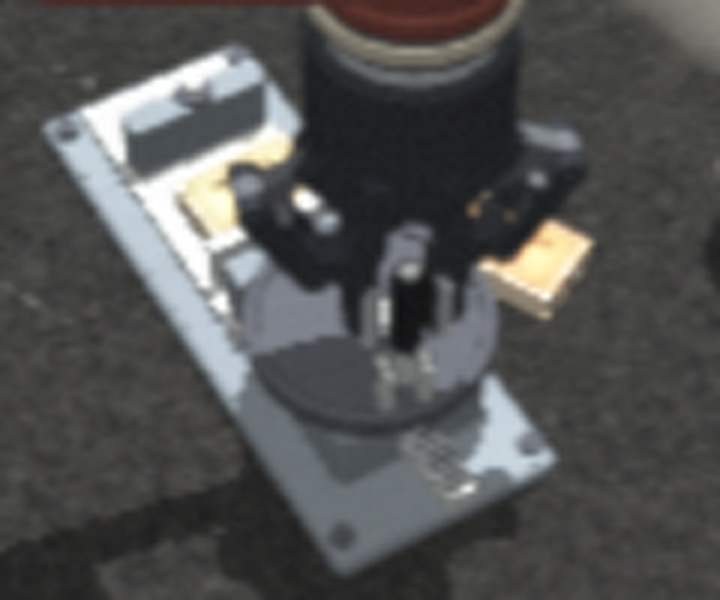

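The picture (s4) shows the upright handle caged between the pads at (410,310), turning with the wheel. Idle drag reads 6 N, as expected. Continue.

apply_moves(rows=[0.0004, -0.0074, 0, 0, 0, 0.0637, 0.0015, -0.0147, 0, 0, 0, 0.1273, 0.0033, -0.0219, 0, 0, 0, 0.191, 0.0059, -0.0289, 0, 0, 0, 0.2546, 0.0091, -0.0356, 0, 0, 0, 0.3183, 0.013, -0.0419, 0, 0, 0, 0.382, 0.0174, -0.0478, 0, 0, 0, 0.4456, 0.0225, -0.0532, 0, 0, 0, 0.5093, 0.0281, -0.0581, 0, 0, 0, 0.573, 0.0341, -0.0624, 0, 0, 0, 0.6366, 0.0405, -0.0661, 0, 0, 0, 0.7003, 0.0473, -0.0692, 0, 0, 0, 0.7639, 0.0544, -0.0715, 0, 0, 0, 0.8276, 0.0616, -0.0731, 0, 0, 0, 0.8913, 0.069, -0.074, 0, 0, 0, 0.9549])

```text
t: 11.5
tool_pos: [0.383, 0.2845, 0.1958]
tool_rot: [3.099, 0.497, 0.005]
contact_force: [2.5, -5.9, -0.0]
opening: 0.0203
grip_force: 3.0
```

```bash
python3 st.py; python3 -c "
from h import *;print(ctrl.get_obs()['q'])"
```

```text
t 11.50 [0.383  0.2845 0.1958] R 0.0438 ang -2.757 f [ 2.5 -5.9 -0. ] radial-out on tool -0.0  cw on tool -6.4 tau [-0.96 -0.35  0.02] op 0.0203 gf 3.0
[ 0.48468099 -0.21943199  2.05408709 -0.00433452  1.30495715  1.73835923]
```

apply_moves(rows=[0.0004, -0.0074, 0, 0, 0, 0.0637, 0.0015, -0.0147, 0, 0, 0, 0.1273, 0.0033, -0.0219, 0, 0, 0, 0.191, 0.0059, -0.0289, 0, 0, 0, 0.2546, 0.0091, -0.0356, 0, 0, 0, 0.3183, 0.013, -0.0419, 0, 0, 0, 0.382, 0.0174, -0.0478, 0, 0, 0, 0.4456, 0.0225, -0.0532, 0, 0, 0, 0.5093, 0.0281, -0.0581, 0, 0, 0, 0.573, 0.0341, -0.0624, 0, 0, 0, 0.6366, 0.0405, -0.0661, 0, 0, 0, 0.7003])

```text
t: 12.6
tool_pos: [0.3922, 0.3301, 0.1957]
tool_rot: [2.902, -1.196, -0.0]
contact_force: [-4.1, -4.5, 3.8]
opening: 0.0204
grip_force: 3.0
```

```bash
python3 st.py; python3 -c "
from h import *;print(ctrl.get_obs()['q'])"
```

```text
t 12.60 [0.3922 0.3301 0.1957] R 0.0428 ang 2.393 f [-4.1 -4.5  3.8] radial-out on tool -0.1  cw on tool -6.1 tau [-0.73  0.72 -0.03] op 0.0204 gf 3.0
[ 5.54979835e-01 -1.24177625e-01  1.97145324e+00 -1.50387552e-03
  1.29657946e+00  2.90779792e+00]
```

Flip the tool half a turn, because the last joint is near its limit.

apply_moves(rows=[0, 0.004, -0.03, 0, 0, 0, 0, 0.004, -0.09, 0, 0, 0, 0, 0.004, -0.1, 0, 0, -0.1, 0, 0.004, -0.1, 0, 0, -1, 0, 0.004, -0.1, 0, 0, -1, 0, 0.004, -0.1, 0, 0, -1, 0, 0.004, -0.1, 0, 0, -1, 0, 0.004, -0.1, 0, 0, -1, 0, 0.004, -0.1, 0, 0, -1, 0, 0.004, -0.1, 0, 0, -1, 0, 0.004, -0.1, 0, 0, -1, 0, 0.004, -0.1, 0, 0, -1, 0, 0.004, -0.1, 0, 0, -1, 0, 0.004, -0.1, 0, 0, -1, 0, 0.004, -0.1, 0, 0, -1], grip=0.3)

```text
t: 14.1
tool_pos: [0.3909, 0.329, 0.2552]
tool_rot: [-2.899, -1.21, -0.003]
contact_force: [-0.4, 0.2, 0.2]
opening: 0.0255
grip_force: 0.0
```

apply_moves(rows=[0, 0, 0, 0, 0, -1, 0, 0, 0, 0, 0, -1, 0, 0, 0, 0, 0, -1, 0, 0, 0, 0, 0, -1, 0, 0, 0, 0, 0, -1, 0, 0, 0, 0, 0, -1, 0, 0, 0, 0, 0, -1, 0, 0, 0, 0, 0, -1, 0, 0, 0, 0, 0, -1, 0, 0, 0, 0, 0, -1, 0, 0, 0, 0, 0, -1, 0, 0, 0, 0, 0, -1, 0, 0, 0, 0, 0, -1, 0, 0, 0, 0, 0, -1])

```text
t: 15.5
tool_pos: [0.3907, 0.3288, 0.254]
tool_rot: [1.195, 2.905, 0.0]
contact_force: [0.1, 0.3, -0.2]
opening: 0.0257
grip_force: 0.0
```

```bash
python3 st.py; python3 - <<'E'
from h import *
from scipy.spatial.transform import Rotation as Ro
o=ctrl.get_obs();R=Ro.from_rotvec(o['tool_rot']).as_matrix();print(R.round(3),o['q'][5])
P=cloud('side',grab('side')[1]);p=o['tool_pos'][:2]
for z in np.arange(.105,.156,.01):
    q=P[(abs(P[...,2]-z)<.005)&(np.hypot(*(P[...,:2]-p).transpose(2,0,1))<.03)]
    if len(q):print(z.round(3),len(q),np.median(q,0).round(4),((np.median(q,0)[:2]-p)@R[:2,:2]).round(4))
E
```

```text
t 15.50 [0.3907 0.3288 0.254 ] R 0.0431 ang 2.440 f [ 0.1  0.3 -0.2] radial-out on tool 0.2  cw on tool 0.3 tau [ 0.07  0.02 -0.02] op 0.0257 gf 0.0
[[-0.711  0.704  0.   ]
 [ 0.704  0.711  0.   ]
 [-0.     0.    -1.   ]] -0.23657631765834838
0.105 10 [0.3942 0.3241 0.1043] [-0.0058 -0.0009]
0.115 9 [0.3931 0.321  0.115 ] [-0.0073 -0.0039]
0.125 15 [0.3932 0.3217 0.1246] [-0.0068 -0.0033]
0.135 25 [0.3933 0.3224 0.1343] [-0.0064 -0.0027]
0.145 19 [0.3932 0.3225 0.1464] [-0.0062 -0.0027]
0.155 26 [0.3924 0.3246 0.1543] [-0.0042 -0.0018]
```

apply_moves(rows=[0, 0, 0.05, 0, 0, 0, 0, 0, 0.1, 0, 0, 0, 0, 0, 0.1, 0, 0, 0, 0, 0, 0.1, 0, 0, 0], grip=0.24)

```text
t: 15.95
tool_pos: [0.3905, 0.3287, 0.1938]
tool_rot: [-1.193, -2.905, 0.002]
contact_force: [-0.2, -0.7, 1.4]
opening: 0.0205
grip_force: 0.0
```

apply_moves(rows=[-0.0004, 0.0074, 0, 0, 0, 0.0637, -0.0015, 0.0147, 0, 0, 0, 0.1273, -0.0033, 0.0219, 0, 0, 0, 0.191, -0.0059, 0.0289, 0, 0, 0, 0.2546, -0.0074, 0.0323, 0, 0, 0, 0.2864, -0.0091, 0.0356, 0, 0, 0, 0.3183])

```text
t: 16.55
tool_pos: [0.4087, 0.34, 0.1947]
tool_rot: [-1.877, -2.517, 0.005]
contact_force: [-5.3, -1.4, -0.7]
opening: 0.0207
grip_force: 2.9
```

```bash
python3 st.py
```

```text
t 16.55 [0.4087 0.34   0.1947] R 0.0418 ang 1.936 f [-5.3 -1.4 -0.7] radial-out on tool 0.6  cw on tool -5.5 tau [-0.35  0.94 -0.  ] op 0.0207 gf 2.9
```

apply_moves(rows=[-0.0001, 0.0037, 0, 0, 0, 0.0318, -0.0004, 0.0074, 0, 0, 0, 0.0637, -0.0008, 0.0111, 0, 0, 0, 0.0955, -0.0015, 0.0147, 0, 0, 0, 0.1273])

```text
t: 16.95
tool_pos: [0.4172, 0.342, 0.1948]
tool_rot: [-2.118, -2.317, 0.004]
contact_force: [-6.7, 0.1, -1.5]
opening: 0.0205
grip_force: 3.0
```

```bash
python3 st.py
```

```text
t 16.95 [0.4172 0.342  0.1948] R 0.0415 ang 1.725 f [-6.7  0.1 -1.5] radial-out on tool 1.1  cw on tool -6.6 tau [-0.06  0.97 -0.02] op 0.0205 gf 3.0
```

apply_moves(rows=[-0.0001, 0.0037, 0, 0, 0, 0.0318, -0.0004, 0.0074, 0, 0, 0, 0.0637, -0.0008, 0.0111, 0, 0, 0, 0.0955, -0.0015, 0.0147, 0, 0, 0, 0.1273])

```text
t: 17.35
tool_pos: [0.4258, 0.3422, 0.1948]
tool_rot: [-2.338, -2.093, 0.004]
contact_force: [-7.2, 1.1, -0.9]
opening: 0.0206
grip_force: 3.6
```

```bash
python3 st.py
```

```text
t 17.35 [0.4258 0.3422 0.1948] R 0.0413 ang 1.517 f [-7.2  1.1 -0.9] radial-out on tool 0.7  cw on tool -7.2 tau [ 0.15  1.18 -0.04] op 0.0206 gf 3.6
```

Force is starting to rise above idle (about 6.0 → 7.2 N), so this is probably the pinch. Smaller steps from here.

apply_moves(rows=[-0.0001, 0.0025, 0, 0, 0, 0.0212, -0.0002, 0.0049, 0, 0, 0, 0.0424, -0.0004, 0.0074, 0, 0, 0, 0.0637])

```text
t: 17.65
tool_pos: [0.43, 0.3417, 0.1948]
tool_rot: [-2.439, -1.974, 0.005]
contact_force: [-7.8, 1.4, -0.8]
opening: 0.0204
grip_force: 3.9
```

```bash
python3 st.py;  python3 - <<'E'
from h import *
im,d=grab('top');cv2.imwrite('pics/t5.png',cv2.resize(im[160:280,170:310],(700,600),interpolation=cv2.INTER_CUBIC))
E
```

```text
t 17.65 [0.43   0.3417 0.1948] R 0.0412 ang 1.416 f [-7.8  1.4 -0.8] radial-out on tool 0.2  cw on tool -7.9 tau [ 0.28  1.24 -0.  ] op 0.0204 gf 3.9
```

View pics/t5.png

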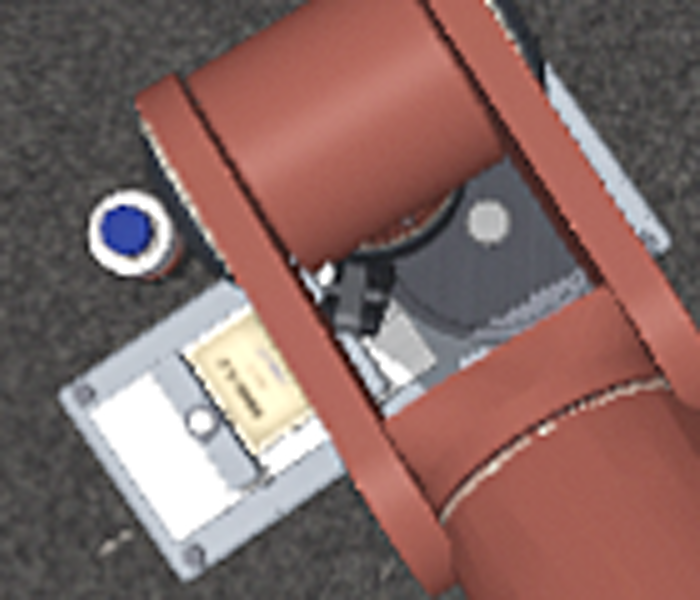

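The picture (t5) shows the box at (250,380) pressed against the back jaw's face, so the pinch is confirmed. Another 0.12 rad to go.

apply_moves(rows=[-0.0001, 0.003, 0, 0, 0, 0.0255, -0.0003, 0.0059, 0, 0, 0, 0.0509, -0.0005, 0.0089, 0, 0, 0, 0.0764])

```text
t: 18.0
tool_pos: [0.435, 0.3406, 0.1948]
tool_rot: [-2.552, -1.824, 0.005]
contact_force: [-8.5, 2.3, -1.0]
opening: 0.0202
grip_force: 4.3
```

```bash
python3 st.py
```

```text
t 18.00 [0.435  0.3406 0.1948] R 0.0412 ang 1.291 f [-8.5  2.3 -1. ] radial-out on tool -0.1  cw on tool -8.8 tau [ 0.53  1.35 -0.05] op 0.0202 gf 4.3
```

About 15 N on the box. Back off from the handle, rise and check.

apply_moves(rows=[0, -0.003, 0, 0, 0, 0, 0, -0.004, 0, 0, 0, 0, 0, -0.004, -0.05, 0, 0, 0, 0, -0.004, -0.12, 0, 0, 0, 0, -0.004, -0.2, 0, 0, 0, 0, -0.004, -0.25, 0, 0, 0, 0, -0.004, -0.25, 0, 0, 0], grip=0.3)

```text
t: 18.7
tool_pos: [0.4364, 0.3414, 0.3524]
tool_rot: [2.553, 1.828, 0.022]
contact_force: [-0.5, 0.2, -0.5]
opening: 0.0255
grip_force: 0.0
```

```bash
python3 st.py; python3 - <<'E'
from h import *
p=np.array([.4335,.341])
im,d=grab('side');P=cloud('side',d)
for z in np.arange(.105,.156,.01):
    q=P[(abs(P[...,2]-z)<.005)&(np.hypot(*(P[...,:2]-p).transpose(2,0,1))<.025)]
    if len(q):print(z.round(3),len(q),np.median(q,0).round(4))
cv2.imwrite('pics/s6.png',cv2.resize(im[150:270,235:379],(720,600),interpolation=cv2.INTER_CUBIC))
print(px('side',np.array([.4365,.341,.093])),px('side',np.array([.4365,.341,.153])))
E
```

```text
t 18.70 [0.4364 0.3414 0.3524] R 0.0424 ang 1.263 f [-0.5  0.2 -0.5] radial-out on tool -0.0  cw on tool -0.5 tau [ 0.06  0.06 -0.03] op 0.0255 gf 0.0
0.105 10 [0.4322 0.3367 0.1071]
0.115 13 [0.4319 0.3355 0.1172]
0.125 16 [0.4305 0.3365 0.1264]
0.135 19 [0.4317 0.3354 0.1347]
0.145 15 [0.4337 0.3355 0.1459]
0.155 27 [0.4309 0.3386 0.1538]
(np.float64(302.6246253012064), np.float64(204.94225505992858)) (np.float64(303.354040411715), np.float64(189.33683956576536))
```

View pics/s6.png

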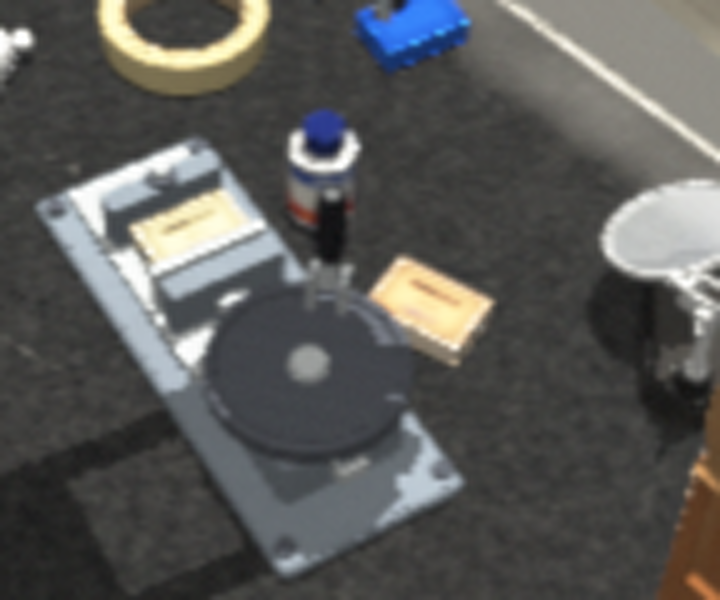

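The picture (s6) shows the handle standing upright at (330,225), the box between both jaws at (195,230), and the bystanders in place. The robot is clear, so I'm handing in.

```bash
python3 -c "
from station import ctrl
print(ctrl.finish_job())"
```

```text
the job is handed in; nothing more can be done
None
```

The job is handed in: I swung the crank handle up to its stop, then wound the wheel clockwise until the box was gripped at about 15 N, estimated from the force at the handle. The handle is still standing, the spare box and glue can look undisturbed in the last picture (scissors and film pot were out of its view), and the robot is clear.

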